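Rock the ball divider's seesaw gate over and feed a grinding ball down the other chute

ROBOT

A 6-joint arm with a two-finger parallel gripper is mounted at the origin on a cart in front of the work surface, level with it; the furniture and walls round the work are solid. World frame = base frame: x ahead of the robot, y to its left, z up, the work surface at z = 0. Lengths are in m, angles in rad, forces in N, time in s.
With the tool pointing down it reaches from about 0.275 to 0.75 m from the base axis. Payload 10.2 kg.
Tool frame: the origin (TCP) lies at the very end of the fingers, on their centre line; the grasp point (between the pads) lies 19 mm behind it (arm.grasp_offset is the distance from the TCP to the grasp point, in m); z points along the fingers, y is the line along which they close (so a half turn about z gives the same grasp; the last joint's range is limited). The gripper opens to 85 mm and grips with 20 to 120 N. Pads are 22 mm wide; open, the fingers measure 114 mm over their backs; the gripper's body (76 mm by 85 mm) begins 54 mm behind the grasp point. The pads swing forward as they close: fully open they stand 13 mm farther back than shut.
Start: joints at [-1.426, 0.313, 1.498, -0, 1.331, -0.223], TCP at [0.189, -0.49, 0.231] pointing down, gripper open.
Joint ranges: [-2.94, 2.94], [-0.97, 2.17], [0.19, 2.56], [-1.23, 4.37], [0.02, 3.11], [-2.88, 2.88]. Speed limits (rad/s): [2.39, 2.39, 3.01, 3.14, 3.14, 3.14].

INTERFACE

Orientations are given as a unit quaternion [w, x, y, z].
In Python, from bench import arm, cams gives the robot as it stands.
- The arm moves only by the shell command python3 -m creep 'ROWS' [FORCE]. ROWS is JSON, a list that holds one entry, the list of rows, each a list of 7 numbers: the shift along the tool's x, y, z in cm, then the turn, a rotation vector about the tool's x, y, z in rad, then the closure, from 0 (fully open) to 1 (shut). In form: [[[dx, dy, dz, rx, ry, rz, grip], ...]]. A call has 1 to 5 rows; each row is the pose to reach, as a shift and turn from the pose commanded when the call began, along the tool's axes at that moment; what a row does not reach only later rows make up. A row lasts 1/10 s, in which the tool goes at most 50 mm and 8.59 degrees, less where a joint would pass 70% of its speed; a pose out of reach is approached as far as the arm can. A call with a gripper value outside its range is refused whole. The fingers move at their own pace and stop on an object; FORCE is the grip in N (left out, the last holds). Time passes only in rows, so rows that repeat a pose let the fingers close. It gives the time, the measured TCP pose, the force, the opening and the grip force at its end, in the units of the state.
- arm.state(): the state, without advancing time (a new reading comes with each control period).
- cams.camera(name): name is "scene" or "top" or "wrist"; returns (picture, depth): 420x560x3 uint8, red, green, blue; 420x560 float32, m along the optical axis (not along the pixel's ray), 0 where there is no reading.
- cams.camera_info(name): a dict with "fx", "fy", "cx", "cy" (pixels), "rvec" (rotation vector, rad) and "tvec" (3), from world to camera coordinates, as OpenCV has them; the wrist camera has in their place "T_tool_cam" (4x4, takes a point from camera to tool coordinates, whose origin is the TCP and whose axes are the flange's). Camera axes: x right, y down, z forward; pixel columns grow to the right and rows downward; lengths in m; the calibration is good to about 2 mm. The wrist camera is an equidistant fisheye: a pixel r from the principal point sees the ray r / f radians off the axis. A picture is of the moment at which its call begins: read the wrist's pose just before it. camera_info takes no time and is no camera call.
- arm.job_done(): hands the job in; it is judged then, once.
The state is a dict: "time": time; "qpos": joint angles; "qvel": joint speeds; "effort": joint torques, N m; "tool_pos": TCP position; "tool_rot": TCP orientation; "wrist_force": force on the tool from outside, world axes, zero at the start; "moment": the same for the moment, N m; "finger_gap": finger opening in m; "gripper_force": force on a finger pad.
Only numpy, scipy, OpenCV 4.12 (cv2) and the standard library are available. Lean on these libraries where they do the work, as an engineer would, in place of code of your own. Each camera call takes 0.05 s, during which the arm holds its last target. There are 200 camera calls.

TASK

The seesaw gate of the ball divider is tipped towards its left-hand chute. With a fingertip, press the raised thumb pad down to rock the gate fully over to its other stop, then push the white grinding ball straight off its ledge onto the gate, so that it rolls down the other chute and comes to rest in the right-hand pocket. Only press and push: do not lift or carry the ball, and leave the bottle, vial, cup and dish around the divider where they stand.

Things in the scene. Friction and masses are not known exactly. Their poses are not given: they have to be found in the camera images.
- divider: ball divider, fixed white bench fixture, dark grey base and ledge, 320 mm long (its y), 127 mm deep. Origin: on the worktop under the middle of the gate; its x points away from the robot, y to the left, turned by up to 0.12 rad. Back panel: front face at x = 17.5 mm, top at z = 125 mm. Beyond each end of the gate a steep chute leads outwards into a pocket whose end wall is 72 mm high
- ledge_edge (a point): middle of the far edge of the ball's ledge, on its floor (z = 99 mm, 19 mm to the near side of the gate's middle). The ledge runs 66 mm from here towards the robot (divider's -x), open at both ends, 39 mm wide over its side kerbs, which are 6 mm high and 29 mm apart. It falls 2.3 degrees towards the robot, so that the ball rests against a 2 mm cross rib on its near side. Past it the ball drops 14 mm onto the gate; back panel 36 mm beyond
- gate (a joint): seesaw gate: aluminium trough 144 mm long (divider's y), 33 mm wide, between ledge and back panel, rocking on a pin along the divider's x at y = 0, z = 80 mm. Rad: +0.22 (stop) = left end (+y) down, -0.22 (stop) = right end (-y) down; starts at 0.17 to 0.22. The pivot is stiff: the gate stays where it is left; about 1.5 N on a pad moves it
- pad_left (a point): centre of the top face of the left thumb pad of the gate, a flat dark grey square 28 x 28 mm, 5 mm thick, on the trough's near side; it lies 32 mm to the near side of (-x), 60 mm to the left of and 25 mm above the pivot, and rocks with the gate
- pad_right (a point): the same for the right thumb pad (60 mm to the right of the pivot); it is the raised one at the start (top face about z = 115 to 118 mm) and stands at about z = 91 mm when the gate is fully over at -0.22, about 11 mm farther to the right than when raised
- ball_center (a point): centre of the white ceramic grinding ball, 25 mm in diameter, 50 g, loose; at the start it lies on the ledge, its centre 111 mm above the worktop, about 34 mm to the near side of the pivot. A light push rolls it forwards; the ball's way to the far edge is clear
- pocket_right (a point): middle of the floor of the right-hand pocket (40 mm long along y, 36 mm wide, floor 20 mm above the worktop): where the ball shall end
- pocket_left (a point): the same for the left-hand pocket: the wrong one
- dropper: dropper bottle, 33 mm in diameter, 76 mm tall, standing loose before the left pocket; origin under its middle; leave alone
- vial: capped vial, 21 mm in diameter, 90 mm tall, standing loose before the right pocket; origin under its middle; leave alone
- cup: white sample cup with lid, 51 mm in diameter, 63 mm tall, standing behind the divider; leave alone
- petri: petri dish, 63 mm in diameter, 14 mm high, lying behind the divider; leave alone

How it is judged:
By the outcome, as a careful person would: the job done as asked, in the order asked, and still so for the second after the job is handed in, with the robot touching nothing.
It also fails if it takes over 38 s, if anything falls off the work surface, if the arm or the gripper's body presses on something with over 40 N, if the wrist force passes 120 N, or if a joint passes its speed limit or range.

## Working session

There is one attempt and no reset: what is moved stays moved. The work goes in short steps, Python scripts to look and compute and a shell command to move; the robot and the scene stay as the last step left them, time stands still between calls to the robot, and variables do not carry over. Pictures are saved under pics/ and viewed, at most 10 in all, crops included, and the job is handed in when it is done.

```bash
ls; mkdir -p pics; cat > h.py <<'E'
import numpy as np, cv2
from bench import arm, cams
from scipy.spatial.transform import Rotation as R
def look(name,fn):
    im,d=cams.camera(name); cv2.imwrite(f'pics/{fn}.png',im[:,:,::-1]); np.savez(f'pics/{fn}.npz',im=im,d=d); return im,d
def world(name,d):
    i=cams.camera_info(name); v,u=np.mgrid[:d.shape[0],:d.shape[1]]
    p=np.stack([(u-i['cx'])/i['fx']*d,(v-i['cy'])/i['fy']*d,d],-1)
    M=R.from_rotvec(np.ravel(i['rvec'])).as_matrix()
    return (p-np.ravel(i['tvec']))@M
E
python3 - <<'E'
from h import *
for n in('top','scene'):
    look(n,n+'0'); print(n,cams.camera_info(n))
s=arm.state();print(s['tool_pos'],s['tool_rot'],s['finger_gap'],s['time'])
E
```

```text
pics
top {'fx': 431.0775477169981, 'fy': 431.0775477169981, 'cx': 271.9943868916928, 'cy': 211.4679074218386, 'rvec': array([ 2.06150022, -2.1665923 ,  0.21225535]), 'tvec': array([-0.00367588,  0.53120289,  0.93573795])}
scene {'fx': 517.2503199718437, 'fy': 517.2503199718437, 'cx': 281.2465100996883, 'cy': 210.73343249261492, 'rvec': array([ 0.70460646, -2.62105787,  1.12186362]), 'tvec': array([0.45359097, 0.26924428, 0.95728421])}
[ 0.18872067 -0.48968366  0.23081058] [-5.39160654e-04  9.83138068e-01  1.82864016e-01  1.38960479e-05] 0.08540013513337028 0.1
```

View pics/top0.png

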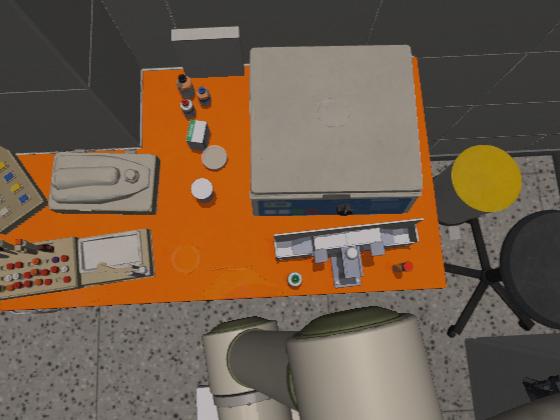

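View pics/scene0.png

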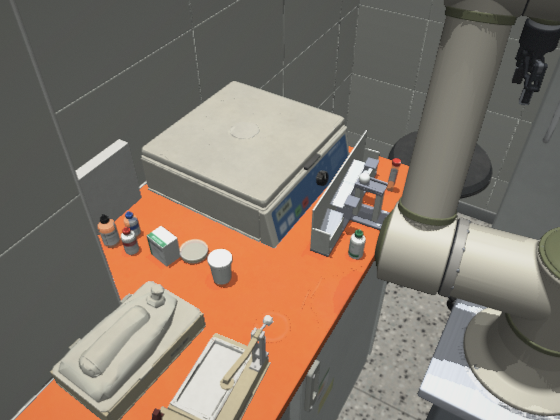

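The top view shows the divider at about (348,245), the ball at about (352,253), the vial (red cap) at (405,267) and the dropper at (295,280).

```bash
python3 - <<'E'
from h import *
f=np.load('pics/top0.npz');im,d=f['im'],f['d'];W=world('top',d)
c=im[205:300,260:430,::-1];cv2.imwrite('pics/c0.png',cv2.resize(c,None,fx=4.5,fy=4.5,interpolation=cv2.INTER_NEAREST))
for v,u in [(253,352),(250,377),(247,377),(254,321),(267,405),(281,294),(252,351),(275,346),(240,350),(290,150)]: print((u,v),W[v,u].round(4))
# back panel top: points with z .12-.13 
m=(W[...,2]>.118)&(W[...,2]<.132);m[:210]=0;m[265:]=0;m[:,:265]=0;m[:,430:]=0
P=W[m];print(len(P));
(vx,vy,x0,y0)=cv2.fitLine(P[:,:2].astype(np.float32),cv2.DIST_HUBER,0,.001,.001).ravel();print(np.arctan2(-vx*np.sign(vy),abs(vy)),x0,y0,P[:,1].min(),P[:,1].max())
E
```

```text
(352, 253) [ 0.4195 -0.1924  0.1222]
(377, 250) [ 0.4239 -0.2469  0.115 ]
(377, 247) [ 0.43   -0.247   0.1172]
(321, 254) [ 0.4231 -0.1305  0.0967]
(405, 267) [ 0.387  -0.3096  0.0893]
(294, 281) [ 0.3699 -0.0705  0.0675]
(351, 252) [ 0.422  -0.191   0.1194]
(346, 275) [ 0.3755 -0.179   0.1047]
(350, 240) [ 0.4514 -0.1969  0.0874]
(150, 290) [0.3683 0.2634 0.002 ]
401
0.06197186 0.47654375 -0.21853541 -0.34755625358977443 -0.02944457508169841
```

View pics/c0.png

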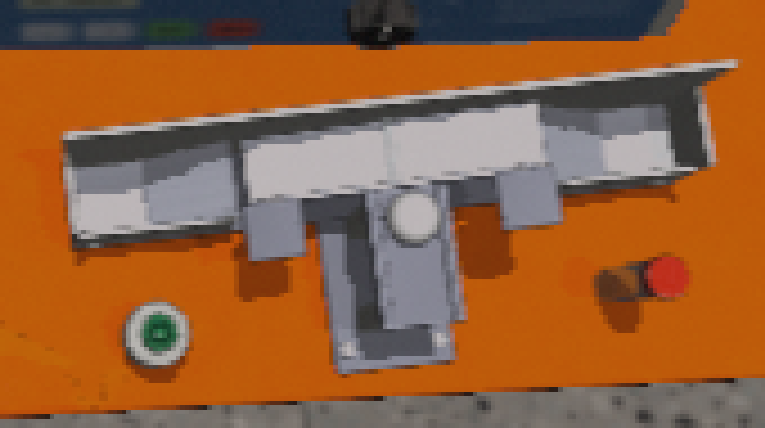

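The crop shows the ball at (413,216) on its ledge. The raised right pad is at (528,197) and the left pad at (273,228), with the end of the panel to the right of each.

```bash
python3 - <<'E'
from h import *
f=np.load('pics/top0.npz');im,d=f['im'],f['d'];W=world('top',d)
Z=W[...,2]
for nm,(u0,u1,v0,v1),(a,b) in [('padR',(369,386,240,257),(.108,.124)),('padL',(313,329,247,264),(.085,.103)),('ball',(345,359,245,261),(.113,.130)),('vial',(397,415,258,275),(.08,.1)),('drop',(285,304,270,290),(.045,.09))]:
    s=np.s_[v0:v1,u0:u1];m=(Z[s]>a)&(Z[s]<b);P=W[s][m];print(nm,len(P),P.mean(0).round(4),P.min(0).round(4),P.max(0).round(4))
# panel top: per column the pixel rows with z in band near top
pts=[]
for u in range(276,420):
    c=Z[212:250,u];k=np.where((c>.119)&(c<.131))[0]
    if len(k): pts.append(W[212+k[0],u])   # far edge of top
pts=np.array(pts);vx,vy,x0,y0=cv2.fitLine(pts[:,:2].astype(np.float32),cv2.DIST_HUBER,0,.001,.001).ravel()
print('line dir',vx,vy,'pt',x0,y0,pts[:,1].min(),pts[:,1].max(), 'yaw',np.arctan(-vx/vy), pts[::30].round(4))
# ledge floor points 
s=np.s_[245:288,338:364]
print(cams.camera_info('wrist'))
E
```

```text
padR 178 [ 0.4273 -0.2461  0.115 ] [ 0.4134 -0.2606  0.1083] [ 0.4419 -0.2325  0.1213]
padL 171 [ 0.4204 -0.1288  0.0926] [ 0.4063 -0.148   0.0851] [ 0.4366 -0.1144  0.0982]
ball 97 [ 0.4205 -0.1911  0.1189] [ 0.4097 -0.2025  0.1134] [ 0.4312 -0.1808  0.1246]
vial 86 [ 0.3886 -0.3139  0.0885] [ 0.3785 -0.3261  0.081 ] [ 0.3981 -0.3045  0.093 ]
drop 172 [ 0.3751 -0.0709  0.0577] [ 0.3596 -0.0875  0.0453] [ 0.3909 -0.0558  0.077 ]
line dir 0.059418067 -0.9982332 pt 0.4761956 -0.1876184 -0.34094804586413285 -0.035867357226317044 yaw 0.059453085 [[ 0.4673 -0.0359  0.1234]
 [ 0.4705 -0.0994  0.1236]
 [ 0.4761 -0.1634  0.1222]
 [ 0.4793 -0.2273  0.122 ]
 [ 0.4823 -0.2908  0.1238]]
{'fx': 325.19226210127806, 'fy': 325.19226210127806, 'cx': 277.78793829567326, 'cy': 207.91578620560162, 'T_tool_cam': array([[-1.01973818e-03, -9.59296004e-01, -2.82400668e-01,
         7.21264738e-02],
       [ 9.99998254e-01, -5.35960774e-04, -1.79033348e-03,
        -9.99431995e-04],
       [ 1.56610408e-03, -2.82402000e-01,  9.59294875e-01,
        -1.40876458e-01],
       [ 0.00000000e+00,  0.00000000e+00,  0.00000000e+00,
         1.00000000e+00]])}
```

```bash
cat >> h.py <<'E'
YAW=.0595; O=np.array([.4561,-.1906]); C,S=np.cos(YAW),np.sin(YAW)
def to(x,y,z):
    "local mm target -> shift in tool cm, turn"
    s=arm.state(); q=s['tool_rot']; Rt=R.from_quat([*q[1:],q[0]])
    p=np.array([*(O+np.array([[C,-S],[S,C]])@[x/1e3,y/1e3]),z/1e3])
    Rg=R.from_matrix(np.array([[C,S,0],[S,-C,0],[0,0,-1]]))
    print('t',s['time'],'shift',(Rt.inv().apply(p-s['tool_pos'])*100).round(2),'turn',(Rt.inv()*Rg).as_rotvec().round(3),'F',np.round(s['wrist_force'],1),'gap',round(s['finger_gap'],4))
    l=(s['tool_pos'][:2]-O)@np.array([[C,-S],[S,C]]); print('local now mm',(l*1e3).round(1),s['tool_pos'][2].round(4))
E
python3 -c "
from h import *
to(-34,-54,180)"
```

```text
t 0.1 shift [ 30.82 -14.18   5.1 ] turn [-0.001 -0.     0.308] F [-0.3  0.7 -1. ] gap 0.0854
local now mm [-284.7 -282.7] 0.2308
```

```bash
python3 -m creep '[[[4,-1.8,0,0,0,0.06,1],[8,-3.7,0,0,0,0.12,1],[12,-5.5,0,0,0,0.18,1],[16,-7.4,0,0,0,0.24,1],[20,-9.2,0,0,0,0.308,1]]]' 30
python3 -c "
from h import *
to(-34,-54,180)"
```

```text
time: 0.6
tool_pos: [0.3432, -0.3306, 0.2311]
tool_rot: [-0.0, 1.0, 0.028, -0.0]
wrist_force: [0.7, -0.2, -0.5]
finger_gap: 0.0121
gripper_force: 0.0
t 0.6 shift [ 8.69 -7.92  5.12] turn [-0.     0.    -0.003] F [ 0.7 -0.2 -0.5] gap 0.0121
local now mm [-121.1 -133. ] 0.2311
```

```bash
python3 -m creep '[[[3,-2.7,0,0,0,0,1],[6,-5.4,0,0,0,0,1],[8.7,-7.9,2,0,0,0,1],[8.7,-7.9,5,0,0,0,1],[8.7,-7.9,5,0,0,0,1]]]'
python3 - <<'E'
from h import *
look('wrist','w1');look('top','t1');to(-34,-54,125)
E
```

```text
time: 1.1
tool_pos: [0.4235, -0.2462, 0.1782]
tool_rot: [-0.003, 1.0, 0.031, -0.003]
wrist_force: [-0.0, -0.5, 1.0]
finger_gap: -0.0002
gripper_force: 0.0
t 1.2 shift [ 0.12 -0.18  5.67] turn [-0.  0. -0.] F [-0.3  0.   0.4] gap -0.0
local now mm [-35.2 -55.8] 0.1817
```

View pics/w1.png

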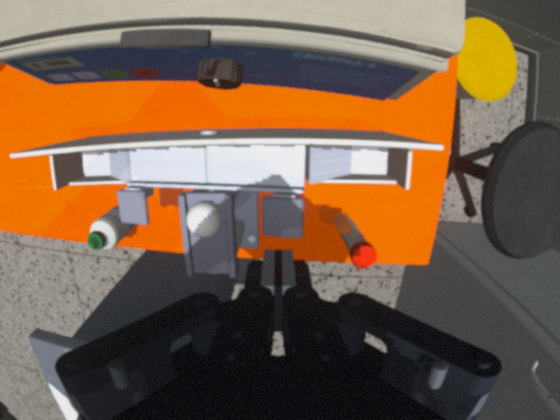

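The wrist view shows the shut fingertips at about (280,255), lined up with the right pad at (283,215). The ball is at (203,218), still on its ledge. I'll descend next.

```bash
python3 -m creep '[[[0.1,-0.1,2,0,0,0,1],[0.1,-0.1,4,0,0,0,1],[0.1,-0.1,5.5,0,0,0,1],[0.1,-0.1,6,0,0,0,1],[0.1,-0.1,6,0,0,0,1]]]'
python3 -c "
from h import *
to(-34,-64,92)"
```

```text
time: 1.7
tool_pos: [0.4254, -0.2478, 0.1221]
tool_rot: [0.0, 1.0, 0.029, 0.0]
wrist_force: [-0.1, 0.0, 0.9]
finger_gap: 0.0002
gripper_force: 0.0
t 1.7 shift [0.01 0.87 3.01] turn [ 0.001 -0.001 -0.001] F [-0.1  0.   0.9] gap 0.0002
local now mm [-34.1 -55.2] 0.1221
```

```bash
python3 -m creep '[[[0,0.1,0.6,0,0,0,1],[0,0.25,1.1,0,0,0,1],[0,0.45,1.6,0,0,0,1],[0,0.6,2.1,0,0,0,1],[0,0.75,2.5,0,0,0,1]]]'
python3 -m creep '[[[0,0.05,0.2,0,0,0,1],[0,0.1,0.4,0,0,0,1],[0,0.1,0.4,0,0,0,1]]]'
python3 -c "
from h import *
to(-34,-64,90)"
```

```text
time: 2.2
tool_pos: [0.426, -0.2549, 0.0961]
tool_rot: [0.0, 1.0, 0.03, 0.0]
wrist_force: [0.6, -2.0, 2.3]
finger_gap: 0.0002
gripper_force: 1.2
time: 2.5
tool_pos: [0.426, -0.2556, 0.0928]
tool_rot: [0.0, 1.0, 0.03, 0.0]
wrist_force: [-1.6, -0.9, 7.2]
finger_gap: -0.0001
gripper_force: 3.8
t 2.5 shift [-0.01  0.09  0.28] turn [ 0. -0.  0.] F [-1.6 -0.9  7.2] gap -0.0001
local now mm [-33.9 -63.1] 0.0928
```

```bash
python3 -m creep '[[[0,0,0.1,0,0,0,1],[0,0,0.2,0,0,0,1],[0,0,0.2,0,0,0,1]]]'
python3 -m creep '[[[0,0,-1.5,0,0,0,1],[0,0,-4,0,0,0,1],[0,0,-7,0,0,0,1],[0,0,-7,0,0,0,1]]]'
python3 - <<'E'
from h import *
to(-75,1.6,165)
im,d=look('top','t2');W=world('top',d);Z=W[...,2]
for nm,(u0,u1,v0,v1),(a,b) in [('padL',(310,332,244,266),(.105,.13)),('padR',(369,389,240,257),(.08,.101)),('ball',(345,359,245,261),(.113,.130))]:
    s=np.s_[v0:v1,u0:u1];m=(Z[s]>a)&(Z[s]<b);P=W[s][m];print(nm,len(P),P.mean(0).round(4) if len(P) else '')
cv2.imwrite('pics/c2.png',cv2.resize(im[205:300,260:430,::-1],None,fx=4.5,fy=4.5))
E
```

```text
time: 2.8
tool_pos: [0.4261, -0.2557, 0.0923]
tool_rot: [0.001, 1.0, 0.03, 0.0]
wrist_force: [-6.1, 3.2, 23.0]
finger_gap: -0.0
gripper_force: 11.1
time: 3.2
tool_pos: [0.4269, -0.2561, 0.1633]
tool_rot: [0.002, 1.0, 0.03, 0.002]
wrist_force: [0.2, 0.1, -0.7]
finger_gap: -0.0004
gripper_force: 0.0
t 3.2 shift [-4.19 -6.53 -0.21] turn [ 0.004 -0.004  0.001] F [ 0.2  0.1 -0.7] gap -0.0004
local now mm [-33.1 -63.6] 0.1633
padL 167 [ 0.4214 -0.1373  0.1169]
padR 0 
ball 58 [ 0.4237 -0.1883  0.1192]
```

View pics/c2.png

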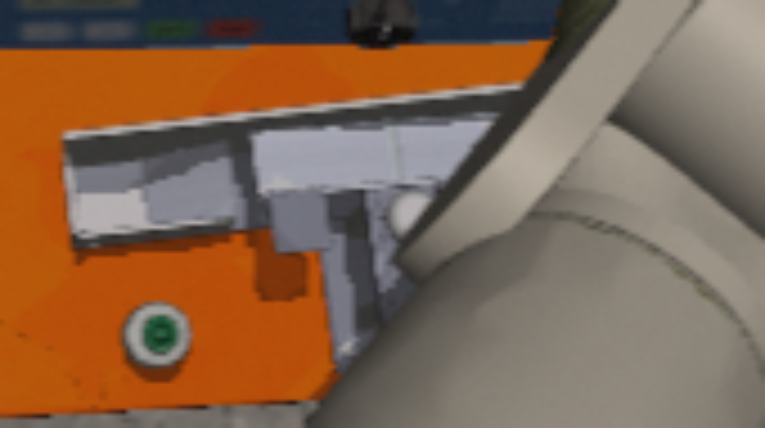

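The gate is rocked over: the left pad is now up at z about 0.117, and the force climbed to 23 N against the stop. The ball is still on the ledge at (410,215). I'll move behind it.

```bash
python3 -m creep '[[[-2.5,-2,0,0,0,0,1],[-4.2,-5,0,0,0,0,1],[-4.2,-6.5,0,0,0,0,1],[-4.2,-6.5,0,0,0,0,1]]]'
python3 - <<'E'
from h import *
to(-75,1.6,108)
st=arm.state();q=st['tool_rot'];Rt=R.from_quat([*q[1:],q[0]])
im,d=look('wrist','w2');i=cams.camera_info('wrist')
v,u=np.mgrid[:420,:560];a=(u-i['cx'])/i['fx'];b=(v-i['cy'])/i['fy'];r=np.hypot(a,b)+1e-9
p=np.stack([a/r*np.tan(r)*d,b/r*np.tan(r)*d,d],-1);T=i['T_tool_cam']
W=Rt.apply((p.reshape(-1,3)@T[:3,:3].T+T[:3,3]))+st['tool_pos']
L=(W[:,:2]-O)@np.array([[C,-S],[S,C]]);L=np.c_[L,W[:,2]].reshape(420,560,3)*1e3
m=(d>0)&(abs(L[...,0]+35)<20)&(abs(L[...,1])<20)&(L[...,2]>112)&(L[...,2]<130)
P=L[m];print('ball',len(P),P.mean(0),P.min(0),P.max(0)); 
from scipy.optimize import least_squares
if len(P)>50:print(least_squares(lambda c:np.linalg.norm(P-c,axis=1)-12.5,[-35,1,111],loss='soft_l1').x)
for nm,(x,y,zz) in dict(padL=(-32,53,117),padR=(-32,-64,91)).items():
    m=(d>0)&(abs(L[...,0]-x)<9)&(abs(L[...,1]-y)<9)&(abs(L[...,2]-zz)<9);P=L[m]
    if len(P): f=np.linalg.lstsq(np.c_[P[:,1],np.ones(len(P))],P[:,2],rcond=None)[0];print(nm,len(P),P.mean(0),'slope dz/dy',f[0])
E
```

```text
time: 3.65
tool_pos: [0.3798, -0.1916, 0.1597]
tool_rot: [-0.001, 1.0, 0.031, -0.0]
wrist_force: [0.4, -0.4, 0.2]
finger_gap: 0.0001
gripper_force: 0.0
t 3.65 shift [0.13 0.2  5.17] turn [-0.001  0.001  0.002] F [ 0.4 -0.4  0.2] gap 0.0001
local now mm [-76.2   3.5] 0.1597
ball 1299 [-3.33100317e+01  9.09885937e-02  1.17959749e+02] [-45.85544809 -12.04282882 112.00407859] [-22.09791886  11.93756463 123.0543242 ]
[-3.43472152e+01 -9.50012680e-02  1.08998361e+02]
padL 951 [-31.94831711  52.98388986 115.7811117 ] slope dz/dy 0.22140323182697216
padR 601 [-31.92937273 -63.93387648  89.45223068] slope dz/dy 0.23210533288094545
```

View pics/w2.png

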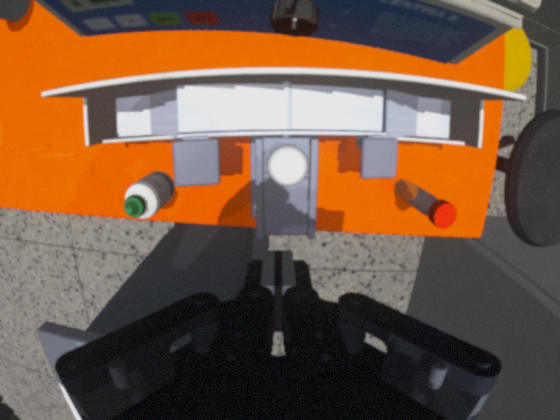

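The wrist view shows both pads sloping about 0.22, so the gate is fully over. The ball is at (288,165), which is y about 0 in the divider frame. I'll descend behind it on the centre line.

```bash
python3 -m creep '[[[0.1,0.3,2,0,0,0,1],[0.1,0.3,4,0,0,0,1],[0.1,0.3,5.1,0,0,0,1],[0.1,0.3,5.1,0,0,0,1]]]'
python3 -c "
from h import *
to(-58,0,108)"
```

```text
time: 4.1
tool_pos: [0.381, -0.1961, 0.108]
tool_rot: [-0.001, 1.0, 0.03, -0.001]
wrist_force: [-0.1, -0.5, 1.2]
finger_gap: -0.0
gripper_force: 0.0
t 4.1 shift [ 1.73 -0.1  -0.  ] turn [-0.002  0.002  0.   ] F [-0.1 -0.5  1.2] gap -0.0
local now mm [-75.3  -1. ] 0.108
```

```bash
python3 -m creep '[[[0.6,-0.1,0,0,0,0,1],[1.1,-0.1,0,0,0,0,1],[1.5,-0.1,0,0,0,0,1],[1.8,-0.1,0,0,0,0,1],[2.1,-0.1,0,0,0,0,1]]]'
python3 -m creep '[[[0.3,0,0,0,0,0,1],[0.6,0,0,0,0,0,1],[0.9,0,0,0,0,0,1],[1.2,0,0,0,0,0,1],[1.4,0,0,0,0,0,1]]]'
python3 - <<'E'
from h import *
to(-40,0,108); look('wrist','w3')
E
```

```text
time: 4.6
tool_pos: [0.4025, -0.1938, 0.1095]
tool_rot: [0.0, 1.0, 0.03, 0.0]
wrist_force: [-0.1, -0.2, 0.5]
finger_gap: -0.0001
gripper_force: 0.1
time: 5.1
tool_pos: [0.4164, -0.193, 0.1093]
tool_rot: [-0.0, 1.0, 0.03, 0.0]
wrist_force: [0.1, -0.4, -0.6]
finger_gap: 0.0002
gripper_force: 0.0
t 5.1 shift [-0.02 -0.    0.13] turn [-0. -0.  0.] F [ 0.1 -0.4 -0.6] gap 0.0002
local now mm [-39.8  -0. ] 0.1093
```

View pics/w3.png

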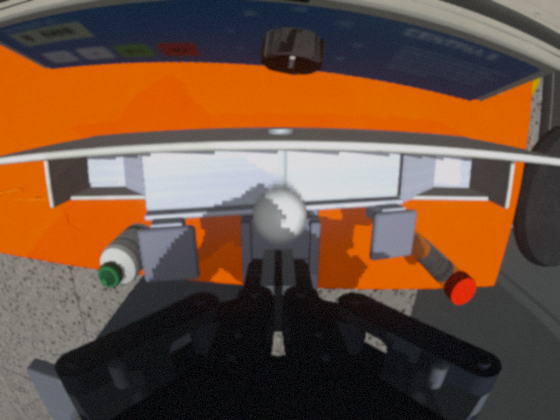

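The ball is at (280,212), right at the far edge of the ledge and in front of the finger. A little more push is needed.

```bash
python3 -m creep '[[[0.2,0,0,0,0,0,1],[0.4,0,0,0,0,0,1],[0.6,0,0,0,0,0,1],[0.8,0,0,0,0,0,1],[0.8,0,0,0,0,0,1]]]'
python3 - <<'E'
from h import *
to(-40,0,108); look('wrist','w4')
E
```

```text
time: 5.65
tool_pos: [0.4243, -0.1925, 0.1093]
tool_rot: [0.0, 1.0, 0.03, 0.0]
wrist_force: [-0.1, -0.3, -0.6]
finger_gap: 0.0005
gripper_force: 0.0
t 5.65 shift [-0.81 -0.    0.13] turn [ 0. -0.  0.] F [-0.1 -0.3 -0.6] gap 0.0005
local now mm [-31.9  -0. ] 0.1093
```

View pics/w4.png

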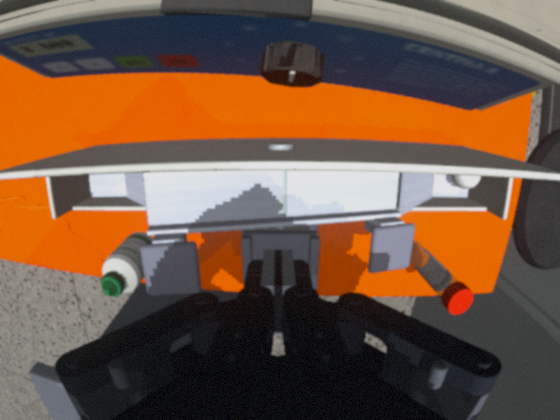

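The ball is at (462,182), in the right-hand chute or pocket. I'll back off, raise the tool and confirm that it has come to rest.

```bash
python3 -m creep '[[[-1.5,0,0,0,0,0,1],[-3,0,-2,0,0,0,1],[-4,0,-6,0,0,0,1],[-4,0,-9,0,0,0,1],[-4,0,-9,0,0,0,1]]]'
python3 -m creep '[[[0,0,0,0,0,0,1],[0,0,0,0,0,0,1],[0,0,0,0,0,0,1],[0,0,0,0,0,0,1],[0,0,0,0,0,0,1]]]'
python3 - <<'E'
from h import *
to(-40,0,108); look('wrist','w5')
E
```

```text
time: 6.2
tool_pos: [0.3852, -0.196, 0.2028]
tool_rot: [0.003, 1.0, 0.03, 0.003]
wrist_force: [-0.3, -0.2, -1.7]
finger_gap: 0.0001
gripper_force: 0.0
time: 6.7
tool_pos: [0.3841, -0.1948, 0.1989]
tool_rot: [-0.0, 1.0, 0.03, -0.0]
wrist_force: [0.8, -0.4, -0.2]
finger_gap: 0.0001
gripper_force: 0.0
t 6.7 shift [3.22 0.02 9.09] turn [-0.001  0.001  0.   ] F [ 0.8 -0.4 -0.2] gap 0.0001
local now mm [-72.1   0.1] 0.1989
```

View pics/w5.png

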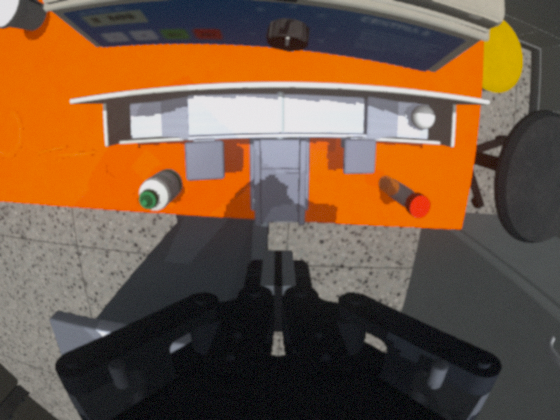

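The ball is at (423,117), in the right pocket, and nothing else has moved. I'll let it settle and hand in.

```bash
for i in 1 2 3; do python3 -m creep '[[[0,0,0,0,0,0,1],[0,0,0,0,0,0,1],[0,0,0,0,0,0,1],[0,0,0,0,0,0,1],[0,0,0,0,0,0,1]]]' >/dev/null; done
python3 - <<'E'
from h import *
im,d=look('wrist','w6'); a=np.load('pics/w5.npz')['im'].astype(int)
print(abs(a-im)[95:140,390:460].mean())
print(arm.job_done())
E
```

```text
4.641798941798942
the job is handed in; nothing more can be done
None
```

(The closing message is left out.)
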